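# Let the grill grate back over the charcoal with the ratchet winder

### The job

Flip the winder's holding pawl up and over, clear of the ratchet wheel, then turn the wheel backwards by its handle until the grate presses firmly, but is not rammed, against the spring buffer at the end of the charcoal tray. Lay the pawl back down on the wheel and leave the grate pressing on the buffer. Never force the wheel and the pawl against each other, and leave everything else where it is.

Things in the scene. Friction and masses are not known exactly. Their poses are not given: they have to be found in the camera images.
- winder: Fixed grate winder of dark steel, base plate 200 x 220 x 12 mm. Origin on the ledge surface, on the wheel's vertical axis. Its x points roughly away from the robot, y to the robot's left, z up. The steel ratchet wheel, upper face 70 mm up, is in the middle, the pawl at the wheel's +x rim. An open charcoal tray, 190 mm wide and 40 high, runs from y = -100 to -390 mm under the grate.
- wheel_hub (a point): Centre of the wheel's hub top, on the wheel axis, 84 mm above the ledge.
- handle_mid (a point): Middle of the upright handle on the wheel: round dark wood, 18 mm in diameter, from 78 to 135 mm above the ledge, spinning freely on its pin. This point is 110 mm up, 45 mm from the wheel axis, at wheel = 0 at 1.95 rad from winder x, and goes round with the wheel past the side nearest the robot. Turning takes 6 N along its path; pressing the buffer with F newtons adds 0.78 F.
- pawl_pivot (a point): Point on the pawl's hinge axis, in the vertical plane in which pawl_pin swings: winder (101, 65, 92) mm. The axis runs along winder x.
- pawl_pin (a point): Middle of the pawl's lifting pin: level steel pin 10 mm in diameter parallel to winder x, sticking out 56 mm from the pawl's tip away from the wheel, with a 16 mm disc at its end 27 mm from this point. The pawl's side is 29 mm from this point. It swings on a 65 mm radius about pawl_pivot: down at winder (101, 0, 92), upright (101, 65, 157) mm. 80 mm free below it when down.
- grate: Sliding steel grill grate, frame 150 x 130 x 8 mm, moved by the wheel through a rack. Axes as winder; only its place along winder y changes. Origin at the winder's origin when wheel = 0.
- grate_edge (a point): Middle of the grate's front edge (winder -y side), 47 mm up, which meets the buffer: a rubber plunger 20 mm in diameter, 11 mm stroke, spring 3 N per mm, on a crossbar over the tray, anywhere along 35 mm. Firm is 5 to 20 N at the buffer while turning, ideally 10; over 22 N is ramming. It settles at up to 7 N when the handle is let go.
- grinder: Bystander: glass pepper grinder, 52 mm in diameter, 135 mm tall. Origin at its underside.
- tongs: Bystander: steel tongs, about 260 x 55 x 12 mm, lying flat. Origin at the underside, near the middle.
- press: Bystander: cast aluminium grill press, 110 x 180 mm plate with a bar handle, 76 mm high. Origin at its underside.
- jar: Bystander: amber glass jar, 56 mm in diameter, 85 mm tall. Origin at its underside.
- bowl: Bystander: small steel bowl, 110 mm in diameter, 45 mm high. Origin at its underside.
- wheel: Ratchet wheel, 75 mm radius, ten saw teeth 10 mm high on its upper face (tops 80 mm up). Origin as winder. Its turn is its yaw relative to the winder: starts near 0; counter-clockwise from above = positive = backwards, which the pawl blocks. A 0.25 N m friction brake holds it where left, pawl up or down. Moves the grate 35 mm per rad. Buffer met between 0.75 and 1.9 rad, not measured: feel for it.
- pawl: Steel bar 12 x 10 mm, 65 mm hinge to tip. Origin on its hinge; x = the level hinge axis, as winder x. Down, its z axis is upright (up to 0.2 rad off on a tooth top). It swings up and over to winder +y, to a back stop at 2.3 rad, where its weight (100 g) keeps it; left between, it falls to the side it leans to. Let go almost down it drops in; over 15 N between it and the wheel is too much.

How it is judged:
By the outcome, as a careful person would: the job done as asked, in the order asked, and still so for the second after the job is handed in, with the robot touching nothing.
It also fails if it takes over 72 s, if anything falls off the work surface, if the arm or the gripper's body presses on something with over 40 N, if the wrist force passes 120 N, or if a joint passes its speed limit or range.

### The arm

A 6-joint arm with a two-finger parallel gripper is mounted at the origin on the work surface. World frame = base frame: x ahead of the robot, y to its left, z up, the work surface at z = 0. Lengths are in m, angles in rad, forces in N, time in s.
With the tool pointing down it reaches from about 0.35 to 0.775 m from the base axis. Payload 5.5 kg.
Tool frame: the origin (TCP) lies on the centre line of the jaws, within the pads' length; the fingertips stand 11 mm ahead of it and the grasp point (between the pads) lies 8 mm behind it; z points along the fingers, y is the direction in which the jaws open and shut (so a half turn about z gives the same grasp; the last joint's range is limited). The gripper opens to 85 mm and grips with 20 to 120 N. Pads are 22 mm wide; open, the fingers measure 114 mm over their backs; the gripper's body (76 mm by 85 mm) begins 54 mm behind the grasp point. The pads swing forward as they close: fully open they stand 13 mm farther back than shut.
Start: joints at [1.137, 0.313, 0.046, 1.304, 0, 1.431], TCP at [0.167, 0.55, 0.242] pointing down, gripper open.
Joint ranges: [-2.76, 2.76], [-0.86, 1.69], [-1.03, 1.26], [-2.2, 2.34], [-1.47, 1.5], [-3.14, 3.14]. Speed limits (rad/s): [2.57, 2.57, 3.14, 3.14, 3.14, 3.14].

### API

Orientations are given as a unit quaternion [w, x, y, z].
In Python, from workcell import env, imaging, order gives the robot as it stands. The module is installed in compiled form; this text tells all that it offers.
- The arm moves only by the tool move_arm, never from a script. Its argument "deltas" is one flat list of numbers, 7 for each row, row after row: the gripper's target within -1 to 1 (shut at 1, half-way at 0, fully open at -1), then the shift along the tool's x, y, z in m, then the turn, a rotation vector about the tool's x, y, z in degrees. In form: [jaw, tx, ty, tz, ax, ay, az, jaw, tx, ty, tz, ax, ay, az, ...]. A call has 1 to 10 rows; each row shifts and turns the commanded pose from where the row before left it, along the tool's axes as they then stand; what a row does not reach is not made up. A row lasts 1/8 s, in which the tool goes at most 62.5 mm and 10.7 degrees, less where a joint would pass 70% of its speed; a pose out of reach is approached as far as the arm can. A call is refused whole if a number of a shift passes 0.0625 or a number of a turn 10.7, either way. A call with a gripper value outside its range is refused whole. The fingers move at their own pace and stop on an object; "squeeze" is the grip in N (left out, the last holds). Time passes only in rows, so rows that do not move let the fingers close. It gives the time, the measured TCP pose, the force and the opening at its end, in the units of the state.
- env.get_state(): the state, without advancing time (a new reading comes with each control period).
- imaging.read_camera(name): name is "scene" or "side" or "wrist"; returns a dict with "img" (420x560x3 uint8, red, green, blue), "z_map" (420x560 float32, m along the optical axis (not along the pixel's ray), 0 where there is no reading), "fx", "fy", "cx", "cy" (pixels), "dist" ([k1, k2, p1, p2, k3] as OpenCV has them; the pictures are not rectified), "rvec" (rotation vector, rad) and "tvec" (3), from world to camera coordinates, as OpenCV has them. Camera axes: x right, y down, z forward; pixel columns grow to the right and rows downward; lengths in m; the calibration is good to about 2 mm. A picture is of the moment at which its call begins.
- order.hand_in(): hands the job in, once; it reports no verdict.
Trained networks look in a picture, given as the dict that the camera call returned (one of the last four; its "shot" number tells which), for a name from the list of things; names that differ only in an ending like _2 or _b are one class to them, and where a whole thing is asked for, a point or a joint stands for the part that bears it (a point fixed in the world has none). Each returns a list of dicts, best first, with "confidence" (0 to 1); they miss things now and then, are a little off and sometimes report something else, mostly with a low value. They report only what shows in the picture. A call takes as long as a camera call.
- imaging.recognise(picture, thing): "centre" ([column, row] in pixels, amid what is visible of it).
- imaging.cut_out(picture, thing): "mask" (420x560 bool, what is visible of it) and "centre" ([column, row] in pixels, amid what is visible of it).
The state is a dict: "clock": time; "joint_pos": joint angles; "qvel": joint speeds; "tau": joint torques, N m; "tcp_pos": TCP position; "orientation": TCP orientation; "wrist_force": force on the tool from outside, world axes, zero at the start; "ft_torque": the same for the moment, N m; "finger_gap": finger opening in m.
Only numpy, scipy, OpenCV 4.12 (cv2) and the standard library are available. Lean on these libraries where they do the work, as an engineer would, in place of code of your own. Each camera call takes 0.05 s, during which the arm holds its last target.

## Working session

There is one attempt and no reset: what is moved stays moved. The work goes in short steps, Python scripts to look and compute and a tool call to move; the robot and the scene stay as the last step left them, time stands still between calls to the robot, and variables do not carry over. Pictures are saved under pics/ and viewed, and the job is handed in when it is done.

Besides the shell and the picture viewer there is one more tool, called after ">>>" as name(argument=value, ...) on one line, values as JSON. move_arm: Moves the arm, as the interface text tells. Its arguments: {"type":"object","properties":{"deltas":{"type":"array"},"squeeze":{"type":"number"}},"required":["deltas"]}

```bash
mkdir -p pics
cat > h.py <<'E'
import numpy as np, cv2, pickle
from scipy.spatial.transform import Rotation as R
from workcell import env, imaging, order
def shoot(n,tag):
    p=imaging.read_camera(n); cv2.imwrite(f'pics/{tag}.png',cv2.cvtColor(p['img'],cv2.COLOR_RGB2BGR)); return p
def K(p): return np.array([[p['fx'],0,p['cx']],[0,p['fy'],p['cy']],[0,0,1.]])
def cam(p):
    Rm=cv2.Rodrigues(np.array(p['rvec'],float))[0]; return Rm,np.array(p['tvec'],float).ravel()
def ray(p,uv):
    u=cv2.undistortPoints(np.array(uv,float).reshape(-1,1,2),K(p),np.array(p['dist'],float)).reshape(-1,2)
    return np.c_[u,np.ones(len(u))]
def unproj(p,uv,z=None):
    uv=np.array(uv,float).reshape(-1,2); r=ray(p,uv)
    if z is None: z=p['z_map'][np.round(uv[:,1]).astype(int),np.round(uv[:,0]).astype(int)]
    Rm,t=cam(p); return (r*np.atleast_1d(z)[:,None]-t)@Rm
def atheight(p,uv,h):
    r=ray(p,uv);Rm,t=cam(p);d=r@Rm;c=-t@Rm
    s=(h-c[2])/d[:,2]; return c+d*s[:,None]
def proj(p,X):
    return cv2.projectPoints(np.array(X,float).reshape(-1,1,3),np.array(p['rvec'],float),np.array(p['tvec'],float),K(p),np.array(p['dist'],float))[0].reshape(-1,2)
def st():
    s=env.get_state()
    for k in s: print(k,np.round(s[k],4))
    return s
E
python3 - <<'E'
from h import *
st()
for n in ['scene','side','wrist']:
    p=shoot(n,n+'0')
    pickle.dump(p,open(n+'0.pkl','wb'))
    print(n, cam(p)[1]@-cam(p)[0])
    for t in ['wheel_hub','handle_mid','pawl_pivot','pawl_pin','grate_edge','grinder','tongs','press','jar','bowl']:
        d=imaging.recognise(p,t)
        for x in d[:2]:
            c=x['centre']; print(t,np.round(c,1),round(x['confidence'],2),np.round(unproj(p,c),3))
E
```

```text
clock 0.0
joint_pos [1.1374 0.314  0.045  1.3036 0.     1.4312]
qvel [ 0.0008 -0.0018 -0.0013 -0.0007 -0.0003  0.001 ]
tau [-8.00000e-04 -4.80628e+01  2.98531e+01  1.93000e-02 -2.00000e-04
  0.00000e+00]
tcp_pos [0.1663 0.5499 0.2414]
orientation [-3.000e-04  1.464e-01  9.892e-01 -9.000e-04]
wrist_force [-0.0077  0.196   0.242 ]
ft_torque [-0.0268  0.0565  0.0164]
finger_gap 0.0852
scene [ 1.25560118 -0.20375663  0.85485004]
wheel_hub [223.6 232.3] 0.81 [[0.542 0.011 0.076]]
wheel_hub [323.6 208.6] 0.32 [[0.581 0.216 0.098]]
handle_mid [219.5 232.3] 0.58 [[0.543 0.002 0.081]]
handle_mid [239.2 205.4] 0.5 [[0.519 0.055 0.115]]
pawl_pivot [159.5 272.8] 0.94 [[ 0.536 -0.131  0.009]]
pawl_pin [246.4 245.9] 0.76 [[0.595 0.039 0.077]]
pawl_pin [222.1 234.2] 0.4 [[0.544 0.006 0.075]]
grate_edge [132.1 272.5] 0.69 [[ 0.533 -0.184  0.032]]
grinder [324.6 208.3] 0.77 [[0.582 0.218 0.099]]
grinder [277.1 315.4] 0.63 [[0.728 0.046 0.011]]
tongs [424.3 213.6] 0.55 [[0.611 0.469 0.012]]
tongs [134.3 263.1] 0.55 [[ 0.523 -0.174  0.046]]
press [273.6 314.6] 0.7 [[0.725 0.04  0.013]]
jar [213.  318.9
[... 166 characters left out ...]

wheel_hub [290.5 250.2] 0.79 [[ 0.527 -0.006  0.078]]
handle_mid [280.9 229.4] 0.74 [[0.513 0.046 0.101]]
handle_mid [363.9 247.2] 0.51 [[0.732 0.058 0.013]]
pawl_pivot [307.5 314.9] 0.95 [[ 0.536 -0.167  0.029]]
pawl_pin [324.1 233.6] 0.74 [[0.648 0.141 0.004]]
grate_edge [311.6 314.9] 0.76 [[ 0.538 -0.19   0.052]]
grate_edge [307.4 316.1] 0.57 [[ 0.535 -0.169  0.028]]
grinder [286.6 199.8] 0.98 [[0.556 0.21  0.076]]
tongs [278.6 171.8] 0.72 [[ 0.582  0.496 -0.001]]
press [361.2 243.6] 0.71 [[0.73  0.073 0.013]]
jar [374.6 272.7] 0.82 [[ 0.704 -0.094  0.062]]
bowl [222.6 168.1] 0.92 [[0.402 0.515 0.016]]
wrist [0.10297214 0.57061697 0.37431148]
bowl [275.4 351.1] 0.61 [[0.35  0.491 0.045]]
```

View pics/scene0.png

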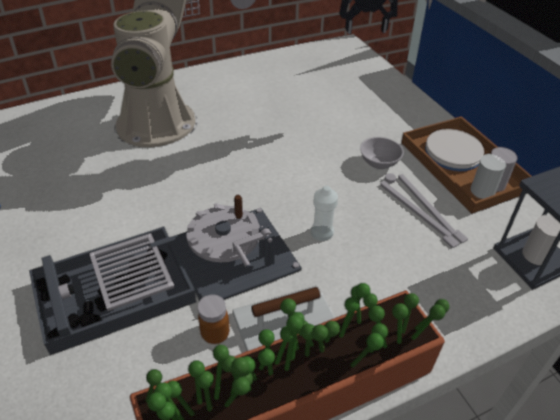

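View pics/side0.png

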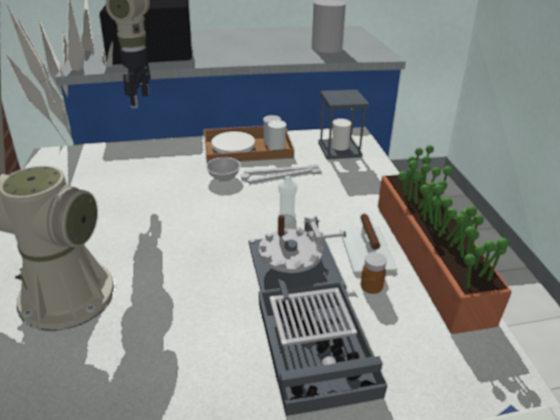

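Run:
```python
from h import *
for n,b in [('scene',(100,160,330,340)),('side',(220,180,400,340))]:
    p=pickle.load(open(n+'0.pkl','rb'));x0,y0,x1,y1=b
    im=cv2.resize(p['img'][y0:y1,x0:x1],None,fx=3.4,fy=3.4,interpolation=cv2.INTER_CUBIC)[:600,:800]
    cv2.imwrite(f'pics/{n}0z.png',im[:,:,::-1])
```

```text
(no output)
```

View pics/scene0z.png

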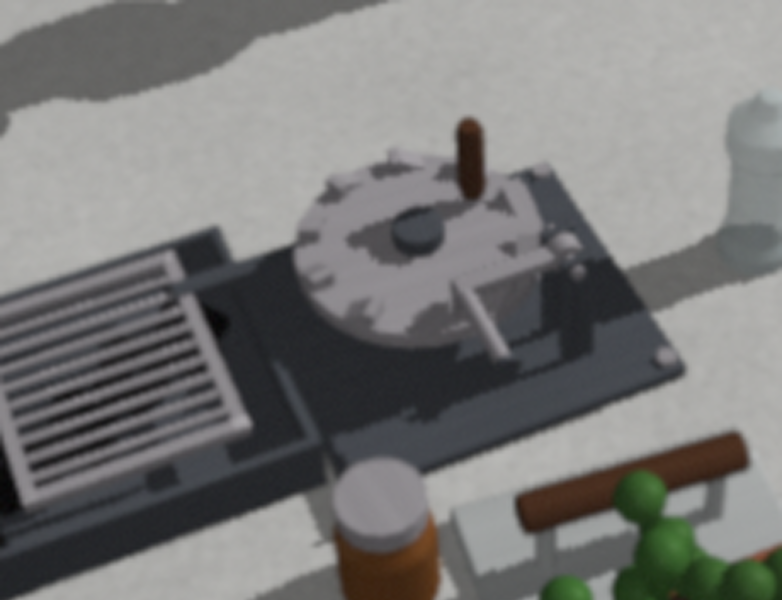

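View pics/side0z.png

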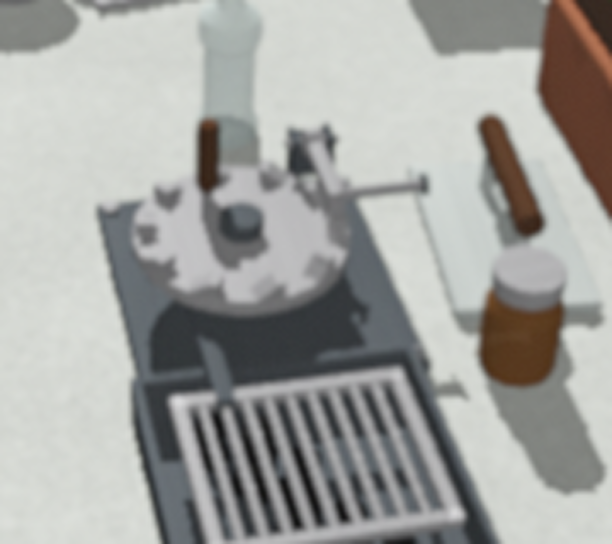

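```bash
cat > fit.py <<'E'
from h import *
from scipy.optimize import least_squares
P={n:pickle.load(open(n+'0.pkl','rb')) for n in ['scene','side']}
def W(q,X):
    c,s=np.cos(q[2]),np.sin(q[2]); X=np.array(X,float)
    return np.c_[q[0]+c*X[:,0]-s*X[:,1], q[1]+s*X[:,0]+c*X[:,1], X[:,2]]
def pts(t,tp): # t wheel, tp pawl angle
    return [[0,0,.084],[.045*np.cos(1.95+t),.045*np.sin(1.95+t),.135],
      [.128,.065-.065*np.cos(tp),.092+.065*np.sin(tp)],[.072,.065-.065*np.cos(tp),.092+.065*np.sin(tp)]]
obs={'scene':[[222.9,225.3],[237.9,196.2],[248.5,263.5],[235.3,244.7]],'side':[[290.9,244.1],[281.2,215.9],[344.4,234.1],[320,235.3]]}
def f(v):
    X=W(v[:3],pts(v[3],v[4])); return np.r_[[ (proj(P[n],X)-obs[n]).ravel() for n in P]].ravel()
if __name__=='__main__':
    r=least_squares(f,[.53,0,0,0,0],loss='soft_l1'); print(np.round(r.x,4)); print(np.round(r.fun.reshape(2,4,2),1))
    q=r.x
    for n in P:
        im=cv2.resize(P[n]['img'],None,fx=1.4,fy=1.4)[:,:,::-1].copy()
        def dr(X,c):
            uv=np.round(proj(P[n],W(q,X))*1.4).astype(int); cv2.polylines(im,[uv.reshape(-1,1,2)],True,c,1)
        dr([[.095,-.1,.04],[.095,-.39,.04],[-.095,-.39,.04],[-.095,-.1,.04]],(0,0,255))
        a=np.linspace(0,6.28,40); dr(np.c_[.075*np.cos(a),.075*np.sin(a),.07+0*a],(0,255,0))
        dr([[.1,-.1,0],[.1,.12,0],[-.1,.12,0],[-.1,-.1,0]],(255,0,0))
        for x in pts(q[3],q[4]):
            dr([x,x],(255,0,255))
        cv2.imwrite(f'pics/fit_{n}.png',im)
E
python3 fit.py
```

```text
[ 0.5301  0.0122  0.0349 -0.0556  0.0853]
[[[-0.8  0.2]
  [-0.2  0.2]
  [-0.7  1.5]
  [ 0.6  0.1]]

 [[-0.6 -1. ]
  [-0.1 -0.4]
  [-1.2 -1.5]
  [ 0.4 -0.2]]]
```

View pics/fit_scene.png

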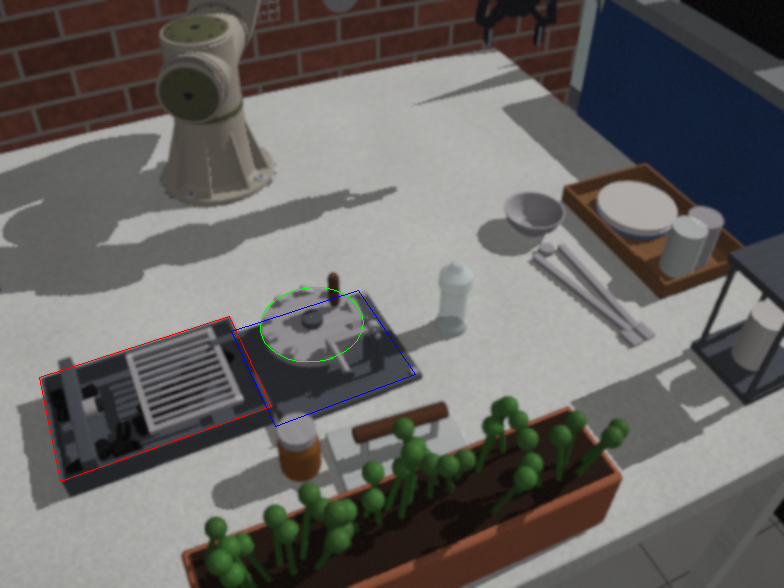

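View pics/fit_side.png

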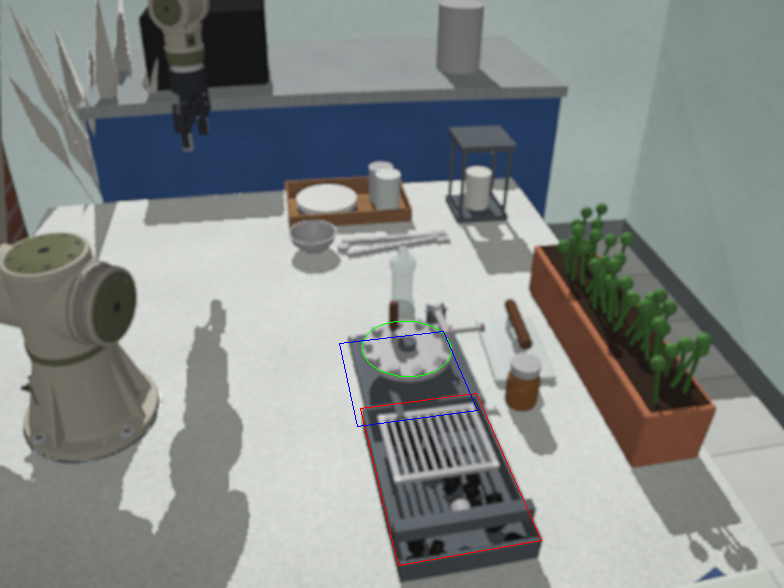

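```bash
cat >> h.py <<'E'
Q0=np.array([.5301,.0122,.0349])
def wp(X,q=None):
    q=Q0 if q is None else q
    c,s=np.cos(q[2]),np.sin(q[2]); X=np.asarray(X,float); return np.array([q[0]+c*X[0]-s*X[1],q[1]+s*X[0]+c*X[1],X[2]])
def rot():
    s=env.get_state(); o=s['orientation']; return s,R.from_quat([o[1],o[2],o[3],o[0]])
def Rdown(yx): # tool x yaw
    return R.from_matrix(np.array([[np.cos(yx),np.sin(yx),0],[np.sin(yx),-np.cos(yx),0],[0,0,-1]]))
def plan(pos,yx=None,pos0=None):
    "turn first (tool rotvec deg), then shift in the new tool frame"
    s,r=rot(); t=r if yx is None else Rdown(yx)
    p0=s['tcp_pos'] if pos0 is None else pos0
    print('turn',np.round((r.inv()*t).as_rotvec(degrees=True),2),'shift(after turn)',np.round(t.inv().apply(np.array(pos)-p0)*1000,1),'before',np.round(r.inv().apply(np.array(pos)-p0)*1000,1))
E
python3 - <<'E'
from h import *
t=wp([.101,0,.0]); print(t)
plan([t[0],t[1],.215],np.pi+.0349)
E
```

```text
[0.6310385  0.01572418 0.        ]
turn [ 1.000e-02  0.000e+00 -1.883e+01] shift(after turn) [-445.6 -550.6   27.3] before [-599.4 -377.3   27.3]
```

>>> move_arm(deltas=[0.06, -0.0318, -0.0393, 0.002, 0, 0, -9.4, 0.06, -0.0318, -0.0393, 0.002, 0, 0, -9.4, 0.06, -0.0318, -0.0393, 0.002, 0, 0, 0, 0.06, -0.0318, -0.0393, 0.002, 0, 0, 0, 0.06, -0.0318, -0.0393, 0.002, 0, 0, 0, 0.06, -0.0318, -0.0393, 0.002, 0, 0, 0, 0.06, -0.0318, -0.0393, 0.002, 0, 0, 0, 0.06, -0.0318, -0.0393, 0.002, 0, 0, 0, 0.06, -0.0318, -0.0393, 0.002, 0, 0, 0, 0.06, -0.0318, -0.0393, 0.002, 0, 0, 0], squeeze=20)

```text
clock: 2.9
tcp_pos: [0.4781, 0.1536, 0.2225]
orientation: [0.0, -0.017, 1.0, 0.0]
wrist_force: [0.4, -0.4, 0.5]
finger_gap: 0.0399
```

Run:
```python
from h import *
st()
t=wp([.101,0,.0])
plan([t[0],t[1],.215],np.pi+.0349)
```

```text
clock 2.9
joint_pos [ 1.5070e-01  1.7910e-01 -1.7840e-01  1.2125e+00  2.0000e-04  1.1650e-01]
qvel [-0.7182  0.2803  0.2969  0.0152  0.0013 -0.7146]
tau [  2.7432 -42.0112  27.8853   0.3019  -0.1073   0.7375]
tcp_pos [0.4781 0.1536 0.2225]
orientation [ 3.000e-04 -1.710e-02  9.999e-01  2.000e-04]
wrist_force [ 0.3543 -0.3739  0.4517]
ft_torque [-0.0146 -0.036   0.0161]
finger_gap 0.0399
turn [ 0.02  0.04 -0.04] shift(after turn) [-148.  -143.1    7.5] before [-148.1 -143.     7.5]
```

>>> move_arm(deltas=[0.06, -0.035, -0.0335, 0.002, 0, 0, 0, 0.06, -0.035, -0.0335, 0.002, 0, 0, 0, 0.06, -0.035, -0.0335, 0.002, 0, 0, 0, 0.06, -0.02, -0.018, 0.001, 0, 0, 0, 0.06, 0, 0, 0, 0, 0, 0, 0.06, 0, 0, 0, 0, 0, 0])

```text
clock: 3.65
tcp_pos: [0.6054, 0.0412, 0.2151]
orientation: [-0.001, -0.017, 1.0, 0.0]
wrist_force: [-0.8, 0.1, 1.1]
finger_gap: 0.0401
```

Run:
```python
from h import *
s=env.get_state(); print(s['qvel'])
t=wp([.101,0,.0])
plan([t[0],t[1],.215],np.pi+.0349)
for n in ['wrist','scene','side']:
  p=shoot(n,n+'1'); pickle.dump(p,open(n+'1.pkl','wb'))
```

```text
[ 0.01426186 -0.01421531 -0.00889538  0.0002903  -0.00107734 -0.00162567]
turn [ 0.03 -0.06 -0.03] shift(after turn) [-24.8 -26.4   0.1] before [-24.8 -26.4   0.1]
```

View pics/wrist1.png

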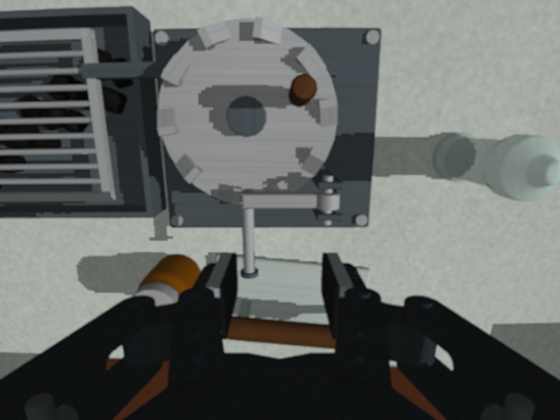

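Run:
```python
from h import *
from fit import pts,W
p=pickle.load(open('wrist1.pkl','rb'))
X=W(Q0,pts(-.0556,.0853)); print(np.round(proj(p,X),1))
import fit
from scipy.optimize import least_squares
P=dict(fit.P); P['wrist']=p
obs=dict(fit.obs); obs['wrist']=[[246,117],[304.5,85],[249,272],[249,207]]
w={'scene':1,'side':1,'wrist':.6}
def f(v):
    X=W(v[:3],pts(v[3],v[4])); return np.concatenate([w[n]*(proj(P[n],X)-obs[n]).ravel() for n in P])
r=least_squares(f,[.53,0,0,0,0],loss='soft_l1'); print(np.round(r.x,4)); print(np.round(r.fun.reshape(3,4,2),1))
for h,uv in [(.084,[246,117]),(.097,[249,272]),(.097,[249,240])]: print(atheight(p,[uv],h))
```

```text
[[244.  116.4]
 [303.   89.4]
 [246.7 272.8]
 [244.9 208.9]]
[ 0.5298  0.0136  0.0377 -0.0152  0.0639]
[[[-0.2 -0.1]
  [-0.2 -0.5]
  [ 0.1  1.7]
  [ 1.3  0.2]]

 [[-0.8 -1.4]
  [-1.  -0.5]
  [-1.5 -1.4]
  [ 0.1 -0.1]]

 [[-0.1 -0.6]
  [-0.1  0.5]
  [-0.1 -0.1]
  [-1.2  0.7]]]
[[0.53052307 0.0138095  0.084     ]]
[[0.65741694 0.01878201 0.097     ]]
[[0.6285599  0.01849308 0.097     ]]
```

```bash
sed -i 's/^Q0=.*/Q0=np.array([.5301,.0137,.0365])/' h.py
python3 - <<'E'
from h import *
t=wp([.101,0,.0]); print(t)
plan([t[0],t[1],.13]); plan([t[0],t[1],.088])
E
```

```text
[0.63103273 0.01738568 0.        ]
turn [0. 0. 0.] shift(after turn) [-24.8 -25.3  85.7] before [-24.8 -25.3  85.7]
turn [0. 0. 0.] shift(after turn) [-24.8 -25.3 127.7] before [-24.8 -25.3 127.7]
```

>>> move_arm(deltas=[0.06, -0.0125, -0.0125, 0.02, 0, 0, 0, 0.06, -0.0125, -0.0125, 0.02, 0, 0, 0, 0.06, 0, 0, 0.03, 0, 0, 0, 0.06, 0, 0, 0.03, 0, 0, 0, 0.06, 0, 0, 0.0275, 0, 0, 0, 0.06, 0, 0, 0, 0, 0, 0, 0.06, 0, 0, 0, 0, 0, 0])

```text
clock: 4.68
tcp_pos: [0.6324, 0.0162, 0.0877]
orientation: [-0.0, -0.017, 1.0, 0.0]
wrist_force: [0.3, 0.2, 1.3]
finger_gap: 0.0399
```

Run:
```python
from h import *
t=wp([.101,0,.0])
plan([t[0],t[1],.088],np.pi+.0365)
p=shoot('wrist','wrist2');p=shoot('side','side2')
cv2.imwrite('pics/side2z.png',cv2.resize(p['img'][170:320,240:400],None,fx=4,fy=4)[:,:,::-1])
```

```text
turn [ 0.   -0.01 -0.15] shift(after turn) [ 1.3  1.2 -0.3] before [ 1.3  1.2 -0.3]
```

View pics/wrist2.png

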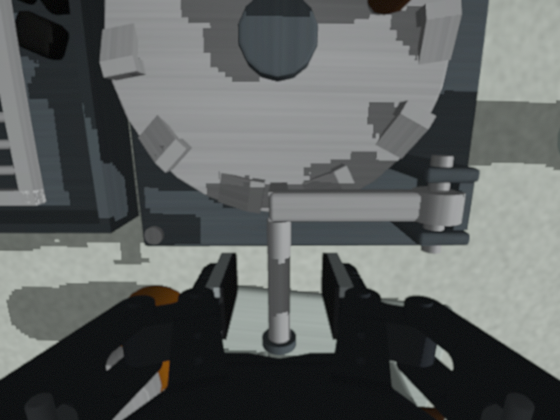

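View pics/side2z.png

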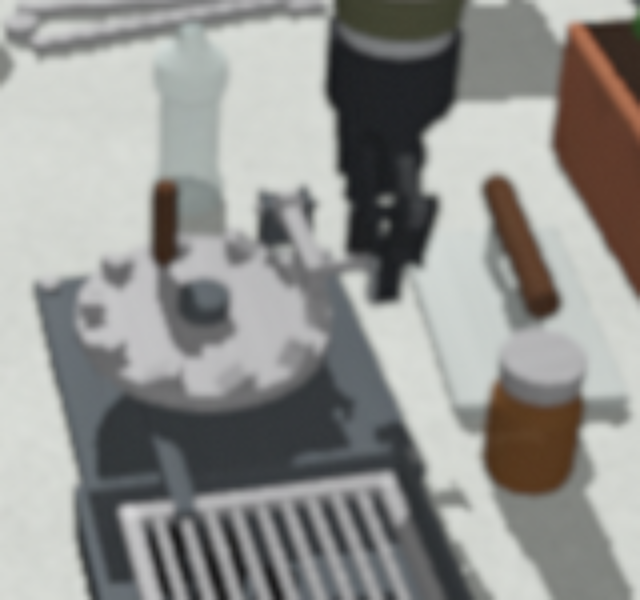

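>>> move_arm(deltas=[0.8, 0.001, 0, 0, 0, 0, 0, 0.8, 0, 0, 0, 0, 0, 0, 0.8, 0, 0, 0, 0, 0, 0, 0.8, 0, 0, 0, 0, 0, 0], squeeze=20)

```text
clock: 5.28
tcp_pos: [0.6315, 0.0161, 0.0887]
orientation: [0.001, -0.017, 1.0, -0.001]
wrist_force: [-0.5, -3.7, 4.7]
finger_gap: 0.0094
```

Run:
```python
import numpy as np
a=np.linspace(.057,2.25,19); y=-65*np.cos(a); z=65*np.sin(a)
o=[]
cy=cz=0
for i in range(1,19):
    dy=round(y[i]-y[0]-cy,1); dz=round(z[i]-z[0]-cz,1); cy+=dy; cz+=dz
    o.append(f"0.8, 0, {dy/1000:.4f}, {-dz/1000:.4f}, 0, 0, 0")
print(', '.join(o[:9]));print(', '.join(o[9:]))
```

```text
0.8, 0, 0.0009, -0.0079, 0, 0, 0, 0.8, 0, 0.0019, -0.0076, 0, 0, 0, 0.8, 0, 0.0028, -0.0074, 0, 0, 0, 0.8, 0, 0.0037, -0.0071, 0, 0, 0, 0.8, 0, 0.0045, -0.0065, 0, 0, 0, 0.8, 0, 0.0053, -0.0059, 0, 0, 0, 0.8, 0, 0.0059, -0.0052, 0, 0, 0, 0.8, 0, 0.0065, -0.0045, 0, 0, 0, 0.8, 0, 0.0071, -0.0036, 0, 0, 0
0.8, 0, 0.0074, -0.0028, 0, 0, 0, 0.8, 0, 0.0077, -0.0018, 0, 0, 0, 0.8, 0, 0.0078, -0.0009, 0, 0, 0, 0.8, 0, 0.0079, 0.0001, 0, 0, 0, 0.8, 0, 0.0079, 0.0010, 0, 0, 0, 0.8, 0, 0.0077, 0.0020, 0, 0, 0, 0.8, 0, 0.0073, 0.0029, 0, 0, 0, 0.8, 0, 0.0070, 0.0037, 0, 0, 0, 0.8, 0, 0.0064, 0.0046, 0, 0, 0
```

>>> move_arm(deltas=[0.8, 0, 0.0009, -0.0079, 0, 0, 0, 0.8, 0, 0.0019, -0.0076, 0, 0, 0, 0.8, 0, 0.0028, -0.0074, 0, 0, 0, 0.8, 0, 0.0037, -0.0071, 0, 0, 0])

```text
clock: 5.78
tcp_pos: [0.6313, 0.0225, 0.1184]
orientation: [0.001, -0.016, 1.0, -0.003]
wrist_force: [0.5, -13.2, 3.8]
finger_gap: 0.0093
```

>>> move_arm(deltas=[0.8, 0, 0.0045, -0.0065, 0, 0, 0, 0.8, 0, 0.0053, -0.0059, 0, 0, 0, 0.8, 0, 0.0059, -0.0052, 0, 0, 0, 0.8, 0, 0.0065, -0.0045, 0, 0, 0, 0.8, 0, 0.0071, -0.0036, 0, 0, 0])

```text
clock: 6.4
tcp_pos: [0.631, 0.0499, 0.1483]
orientation: [0.003, -0.015, 1.0, -0.005]
wrist_force: [-8.2, -12.4, 20.8]
finger_gap: 0.0091
```

>>> move_arm(deltas=[0.8, 0, -0.0005, -0.002, 0, 0, 0, 0.8, 0, 0, 0, 0, 0, 0])

```text
clock: 6.65
tcp_pos: [0.6308, 0.0518, 0.1494]
orientation: [0.002, -0.016, 1.0, -0.003]
wrist_force: [-5.5, -10.0, 18.4]
finger_gap: 0.0092
```

Run:
```python
from h import *
st()
p=shoot('wrist','wrist3');p=shoot('side','side3')
cv2.imwrite('pics/side3z.png',cv2.resize(p['img'][170:320,240:400],None,fx=4,fy=4)[:,:,::-1])
```

```text
clock 6.65
joint_pos [-0.0423  0.4598  0.0333  1.1393 -0.0056 -0.0746]
qvel [-0.0009 -0.0007  0.0022 -0.0027 -0.0025  0.0022]
tau [  6.8164 -44.2433  24.0734  -1.763    3.4329   0.0957]
tcp_pos [0.6308 0.0518 0.1494]
orientation [ 0.0023 -0.0162  0.9999 -0.0029]
wrist_force [ -5.5057 -10.0338  18.4201]
ft_torque [-2.3325  0.8588  0.0755]
finger_gap 0.0092
```

View pics/wrist3.png

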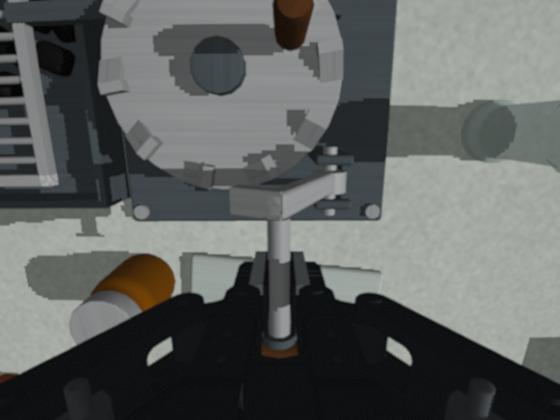

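View pics/side3z.png

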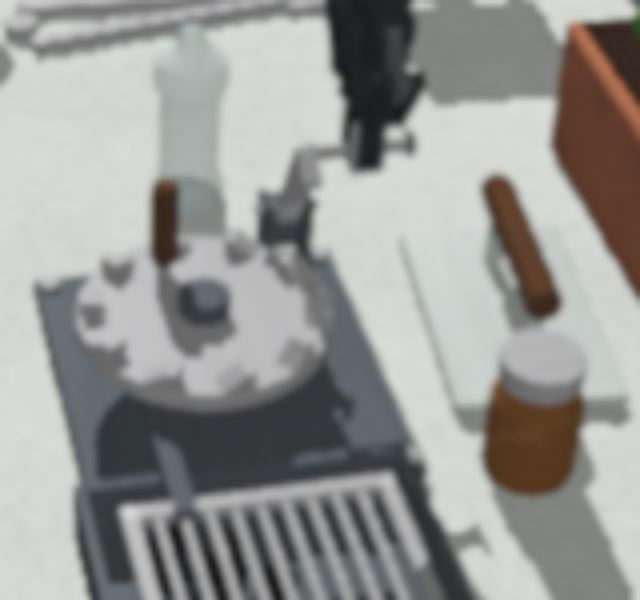

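>>> move_arm(deltas=[0.8, 0, -0.001, -0.003, 0, 0, 0, 0.8, 0, -0.001, -0.003, 0, 0, 0, 0.8, 0, 0, 0, 0, 0, 0])

```text
clock: 7.12
tcp_pos: [0.6303, 0.0533, 0.1509]
orientation: [0.0, -0.017, 1.0, 0.0]
wrist_force: [4.8, -0.6, -2.8]
finger_gap: 0.0091
```

Run:
```python
import numpy as np
n=11
a=np.linspace(1.12,2.25,n+1); y=-65*np.cos(a); z=65*np.sin(a)
o=[]
cy=cz=0
for i in range(1,n+1):
    dy=round(y[i]-y[0]-cy,1); dz=round(z[i]-z[0]-cz,1); cy+=dy; cz+=dz
    o.append(f"0.8, 0, {dy/1000:.4f}, {-dz/1000:.4f}, 0, 0, 0")
print(', '.join(o))
```

```text
0.8, 0, 0.0061, -0.0026, 0, 0, 0, 0.8, 0, 0.0064, -0.0019, 0, 0, 0, 0.8, 0, 0.0066, -0.0013, 0, 0, 0, 0.8, 0, 0.0066, -0.0006, 0, 0, 0, 0.8, 0, 0.0067, 0.0000, 0, 0, 0, 0.8, 0, 0.0066, 0.0008, 0, 0, 0, 0.8, 0, 0.0066, 0.0014, 0, 0, 0, 0.8, 0, 0.0063, 0.0021, 0, 0, 0, 0.8, 0, 0.0061, 0.0028, 0, 0, 0, 0.8, 0, 0.0057, 0.0033, 0, 0, 0, 0.8, 0, 0.0055, 0.0039, 0, 0, 0
```

>>> move_arm(deltas=[0.8, 0, 0.0061, -0.0026, 0, 0, 0, 0.8, 0, 0.0064, -0.0019, 0, 0, 0, 0.8, 0, 0.0066, -0.0013, 0, 0, 0, 0.8, 0, 0.0066, -0.0006, 0, 0, 0])

```text
clock: 7.62
tcp_pos: [0.6294, 0.0788, 0.1588]
orientation: [0.001, -0.017, 1.0, -0.0]
wrist_force: [4.0, -2.2, 2.5]
finger_gap: 0.0088
```

```bash
python3 -c "
from h import *
s=st()"
```

```text
clock 7.625
joint_pos [-1.7000e-03  4.5960e-01  5.6600e-02  1.1661e+00 -4.0000e-04 -3.6200e-02]
qvel [0.0849 0.0033 0.0181 0.0178 0.002  0.084 ]
tau [ 1.31540e+00 -5.28168e+01  2.51942e+01  1.79180e+00  8.31000e-01
 -3.94000e-02]
tcp_pos [0.6294 0.0788 0.1588]
orientation [ 9.000e-04 -1.720e-02  9.999e-01 -2.000e-04]
wrist_force [ 4.0027 -2.2458  2.4713]
ft_torque [-0.6714 -0.7963  0.0585]
finger_gap 0.0088
```

>>> move_arm(deltas=[0.8, 0, 0.0067, 0.0, 0, 0, 0, 0.8, 0, 0.0066, 0.0008, 0, 0, 0, 0.8, 0, 0.0066, 0.0014, 0, 0, 0, 0.8, 0, 0.0063, 0.0021, 0, 0, 0])

```text
clock: 8.12
tcp_pos: [0.6279, 0.1052, 0.1534]
orientation: [0.0, -0.017, 1.0, 0.0]
wrist_force: [3.9, 0.8, 4.1]
finger_gap: 0.0093
```

>>> move_arm(deltas=[0.8, 0, 0.0061, 0.0028, 0, 0, 0, 0.8, 0, 0.0057, 0.0033, 0, 0, 0, 0.8, 0, 0.003, 0.002, 0, 0, 0])

```text
clock: 8.5
tcp_pos: [0.627, 0.1199, 0.1449]
orientation: [-0.0, -0.017, 1.0, 0.0]
wrist_force: [3.9, -2.2, 1.7]
finger_gap: 0.0092
```

>>> move_arm(deltas=[0.3, 0, 0, 0, 0, 0, 0, 0.3, 0, 0, 0, 0, 0, 0, 0.3, 0, 0, -0.02, 0, 0, 0, 0.3, 0, 0, -0.03, 0, 0, 0, 0.3, 0.01, 0, -0.03, 0, 0, 0, 0.3, 0.03, -0.01, -0.01, 0, 0, 0, 0.3, 0.03, -0.01, 0, 0, 0, 0, 0.3, 0, 0, 0, 0, 0, 0])

```text
clock: 9.5
tcp_pos: [0.5557, 0.0966, 0.2358]
orientation: [-0.001, -0.017, 1.0, 0.0]
wrist_force: [1.2, -0.2, -0.7]
finger_gap: 0.0299
```

Run:
```python
from h import *
p=pickle.load(open('wrist1.pkl','rb')); print(atheight(p,[[303.5,79]],.135))
s,_=rot(); print(s['tcp_pos'],s['wrist_force'])
p=shoot('wrist','wrist4');pickle.dump(p,open('wrist4.pkl','wb'))
p=shoot('side','side4')
cv2.imwrite('pics/side4z.png',cv2.resize(p['img'][150:320,240:400],None,fx=3.5,fy=3.5)[:,:,::-1])
```

```text
[[0.50820247 0.05432802 0.135     ]]
[0.55565135 0.09663538 0.23577667] [ 1.22696624 -0.24633726 -0.66692222]
```

View pics/wrist4.png

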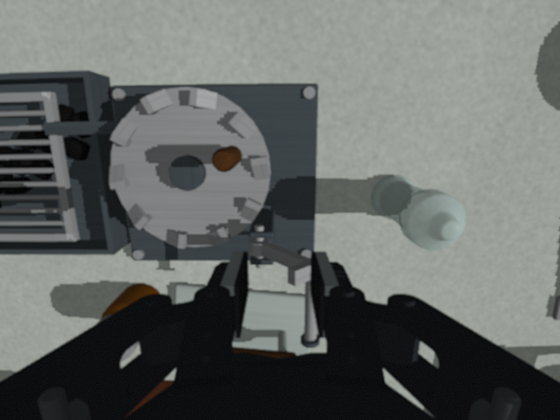

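View pics/side4z.png

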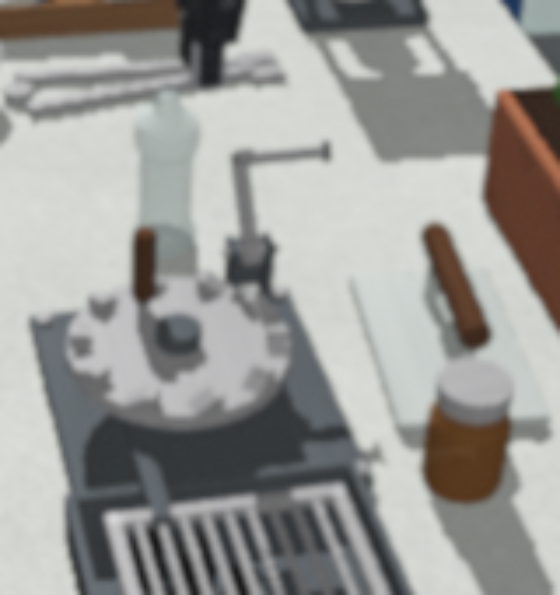

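Run:
```python
from h import *
ims=[]
for n in ['wrist1','wrist4']:
    p=pickle.load(open(n+'.pkl','rb'))
    im=cv2.resize(p['img'],None,fx=4,fy=4,interpolation=cv2.INTER_CUBIC)[:,:,::-1].copy()
    for t,c in [(-.05,(0,255,0)),(0.0,(255,0,0)),]:
        for h in (.135,.078):
            a=np.linspace(0,6.28,30); th=1.95+t
            uv=proj(p,[wp([.045*np.cos(th)+.009*np.cos(b),.045*np.sin(th)+.009*np.sin(b),h]) for b in a])
            cv2.polylines(im,[np.round(uv*4).astype(int).reshape(-1,1,2)],True,c,1)
    uv=proj(p,[wp([.0137*np.cos(b),.0137*np.sin(b),.084]) for b in np.linspace(0,6.28,30)])
    cv2.polylines(im,[np.round(uv*4).astype(int).reshape(-1,1,2)],True,(0,255,255),1)
    c=(proj(p,[wp([0,.02,.1])])[0]*4).astype(int); ims.append(im[c[1]-200:c[1]+200,c[0]-200:c[0]+200])
cv2.imwrite('pics/hd.png',np.hstack(ims))
```

```text
(no output)
```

View pics/hd.png

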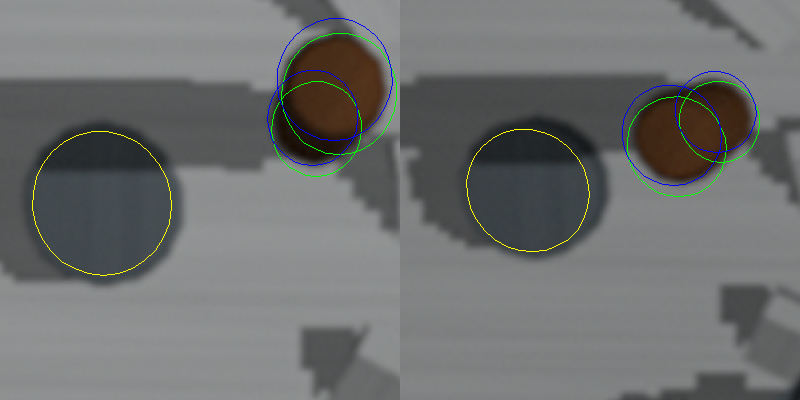

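>>> move_arm(deltas=[0.3, 0, 0, 0, 0, 0, 10, 0.3, 0, 0, 0, 0, 0, 10, 0.3, 0, 0, 0, 0, 0, 10, 0.3, 0, 0, 0, 0, 0, 10, 0.3, 0, 0, 0, 0, 0, 10, 0.3, 0, 0, 0, 0, 0, 10, 0.3, 0, 0, 0, 0, 0, 9.7, 0.3, 0, 0, 0, 0, 0, 0])

```text
clock: 10.6
tcp_pos: [0.5588, 0.0973, 0.235]
orientation: [-0.0, 0.556, 0.831, -0.0]
wrist_force: [-0.2, 0.2, -0.7]
finger_gap: 0.0299
```

Run:
```python
from h import *
plan([.5130,.0553,.102],1.96)
```

```text
turn [-0.02 -0.02  0.08] shift(after turn) [-21.5 -58.3 133. ] before [-21.4 -58.2 133. ]
```

>>> move_arm(deltas=[0.3, -0.007, -0.0195, 0.02, 0, 0, 0, 0.3, -0.007, -0.0195, 0.02, 0, 0, 0, 0.3, -0.0075, -0.0195, 0.025, 0, 0, 0, 0.3, 0, 0, 0, 0, 0, 0, 0.3, 0, 0, 0, 0, 0, 0])

```text
clock: 11.22
tcp_pos: [0.5134, 0.0552, 0.1713]
orientation: [0.001, 0.557, 0.831, 0.001]
wrist_force: [0.6, 0.3, -0.2]
finger_gap: 0.0298
```

Run:
```python
from h import *
plan([.5130,.0553,.102],1.96)
p=shoot('wrist','wrist5')
```

```text
turn [0.1  0.02 0.05] shift(after turn) [ 0.2 -0.3 69.3] before [ 0.3 -0.5 69.3]
```

View pics/wrist5.png

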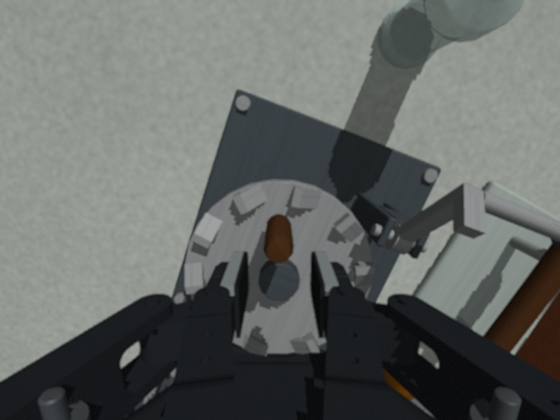

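>>> move_arm(deltas=[0.3, 0, 0, 0.02, 0, 0, 0, 0.3, 0, 0, 0.02, 0, 0, 0, 0.3, 0, 0, 0.02, 0, 0, 0, 0.3, 0, 0, 0.009, 0, 0, 0, 0.3, 0, 0, 0, 0, 0, 0, 0.3, 0, 0, 0, 0, 0, 0])

```text
clock: 12.02
tcp_pos: [0.5131, 0.0551, 0.1024]
orientation: [0.001, 0.557, 0.83, 0.0]
wrist_force: [-0.3, -0.3, -0.6]
finger_gap: 0.0303
```

Run:
```python
from h import *
s,_=rot();print(s['wrist_force'])
plan([.5130,.0553,.102],1.96)
p=shoot('wrist','wrist6')
```

```text
[-0.2948548  -0.28672266 -0.5822661 ]
turn [ 0.09  0.03 -0.01] shift(after turn) [0.2 0.  0.4] before [0.2 0.  0.4]
```

View pics/wrist6.png

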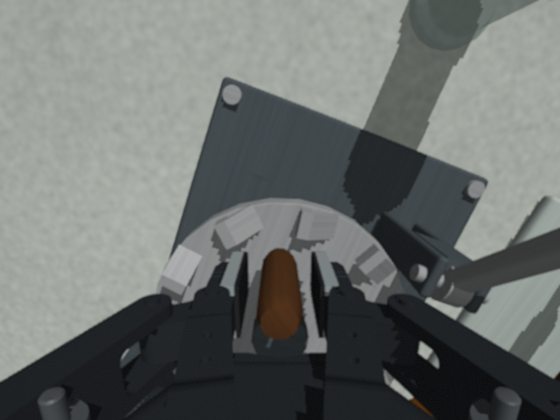

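>>> move_arm(deltas=[0.8, 0, 0, 0, 0, 0, 0, 0.8, 0, 0, 0, 0, 0, 0, 0.8, 0, 0, 0, 0, 0, 0], squeeze=20)

```text
clock: 12.45
tcp_pos: [0.513, 0.055, 0.1024]
orientation: [0.001, 0.557, 0.83, 0.001]
wrist_force: [0.7, 0.8, 5.0]
finger_gap: 0.0174
```

```bash
cat > arc.py <<'E'
# equal rows: turning tool by d rad CCW about wheel axis; TCP at radius r outward along tool x
import numpy as np,sys
d=float(sys.argv[1]); r=45.
# next tool position in current tool frame: x outward; world CCW = tool -z rotation; tool y = x rotated -90 world => CCW tangent = -y
print('x',round(r*(np.cos(d)-1),2),'y',round(-r*np.sin(d),2),'az',round(-np.degrees(d),2))
E
python3 arc.py 0.1; python3 arc.py 0.08; python3 arc.py .05; python3 arc.py .02; python3 -c "
from h import *
st()"
```

```text
x -0.22 y -4.49 az -5.73
x -0.14 y -3.6 az -4.58
x -0.06 y -2.25 az -2.86
x -0.01 y -0.9 az -1.15
clock 12.45
joint_pos [-4.9000e-02  2.8610e-01 -3.5000e-01  9.3250e-01  4.0000e-04  1.1331e+00]
qvel [-0.0008  0.0013 -0.0002 -0.0008  0.0006  0.0006]
tau [-4.55200e-01 -4.02115e+01  2.41261e+01  1.84600e-01 -2.56300e-01
  2.40000e-03]
tcp_pos [0.513  0.055  0.1024]
orientation [8.000e-04 5.573e-01 8.303e-01 7.000e-04]
wrist_force [0.7444 0.7766 5.0269]
ft_torque [ 0.1673 -0.1316  0.0349]
finger_gap 0.0174
```

>>> move_arm(deltas=[0.8, -0.0002, -0.0036, 0, 0, 0, -4.6, 0.8, -0.0002, -0.0036, 0, 0, 0, -4.6, 0.8, -0.0002, -0.0036, 0, 0, 0, -4.6])

```text
clock: 12.82
tcp_pos: [0.5048, 0.0506, 0.1024]
orientation: [0.001, 0.452, 0.892, 0.002]
wrist_force: [4.0, 3.8, 2.2]
finger_gap: 0.0171
```

```bash
cat > m.py <<'E'
from h import *
s,r=rot(); p=s['tcp_pos']; d=p[:2]-Q0[:2]; th=np.arctan2(d[1],d[0]); f=s['wrist_force']
u=np.array([np.cos(th),np.sin(th)]); t=np.array([-u[1],u[0]])
yx=np.arctan2(*r.apply([1,0,0])[[1,0]])
print('t',round(s['clock'],2),'wheel',round((th-Q0[2]-1.95+np.pi)%(2*np.pi)-np.pi,3),'r',round(np.hypot(*d)*1000,2),'z',round(p[2],4),'Frad',round(f[:2]@u,1),'Ftan(resist)',round(-f[:2]@t,1),'Fz',round(f[2],1),'yawerr',round((yx-th+np.pi)%(2*np.pi)-np.pi,3),'gap',s['finger_gap'])
E
python3 m.py
```

```text
t 12.82 wheel 0.186 r 44.73 z 0.1024 Frad 0.9 Ftan(resist) 5.4 Fz 2.2 yawerr 0.031 gap 0.01709829502612826
```

>>> move_arm(deltas=[0.8, -0.0002, -0.0036, 0, 0, 0, -4.6, 0.8, -0.0002, -0.0036, 0, 0, 0, -4.6, 0.8, -0.0002, -0.0036, 0, 0, 0, -4.6, 0.8, -0.0002, -0.0036, 0, 0, 0, -4.6, 0.8, -0.0002, -0.0036, 0, 0, 0, -4.6, 0.8, 0, 0, 0, 0, 0, 0])

```text
clock: 13.58
tcp_pos: [0.4917, 0.0371, 0.1023]
orientation: [0.001, 0.266, 0.964, 0.001]
wrist_force: [0.3, 4.3, 5.5]
finger_gap: 0.0171
```

```bash
python3 m.py
```

```text
t 13.57 wheel 0.607 r 44.94 z 0.1023 Frad 2.0 Ftan(resist) 3.8 Fz 5.5 yawerr 0.009 gap 0.017101244074045473
```

>>> move_arm(deltas=[0.8, 0, -0.0018, 0, 0, 0, -2.3, 0.8, 0, -0.0018, 0, 0, 0, -2.3, 0.8, 0, -0.0018, 0, 0, 0, -2.3])

```text
clock: 13.95
tcp_pos: [0.4893, 0.0328, 0.1023]
orientation: [0.001, 0.207, 0.978, 0.002]
wrist_force: [0.9, 7.1, 5.2]
finger_gap: 0.0171
```

```bash
python3 m.py
```

```text
t 13.95 wheel 0.718 r 45.03 z 0.1023 Frad 2.2 Ftan(resist) 6.8 Fz 5.2 yawerr 0.02 gap 0.017113823756984343
```

>>> move_arm(deltas=[0.8, 0, -0.0018, 0, 0, 0, -2.3, 0.8, 0, -0.0018, 0, 0, 0, -2.3, 0.8, 0, -0.0018, 0, 0, 0, -2.3])

```text
clock: 14.32
tcp_pos: [0.4872, 0.0277, 0.1023]
orientation: [0.001, 0.148, 0.989, 0.002]
wrist_force: [1.5, 5.3, 6.9]
finger_gap: 0.0173
```

```bash
python3 m.py
```

```text
t 14.32 wheel 0.839 r 45.16 z 0.1023 Frad 0.2 Ftan(resist) 5.5 Fz 6.9 yawerr 0.019 gap 0.017285055653542585
```

Run:
```python
from h import *
p=shoot('scene','scene7');a=cv2.resize(p['img'][210:350,20:220],None,fx=4,fy=4,interpolation=cv2.INTER_CUBIC)
cv2.imwrite('pics/scene7z.png',a[:,:,::-1])
# grate edge estimate, wheel .839
th=.839
for n,X in [('edge r',[.06,-.0294,0])]: pass
print(proj(p,[wp([0,y,.047]) for y in np.arange(-.2,-.4,-.01)]).round(1).tolist())
```

```text
[[130.1, 269.7], [125.2, 271.3], [120.3, 273.0], [115.3, 274.7], [110.4, 276.4], [105.4, 278.1], [100.4, 279.7], [95.4, 281.4], [90.4, 283.1], [85.4, 284.9], [80.3, 286.6], [75.3, 288.3], [70.2, 290.0], [65.1, 291.7], [60.0, 293.4], [54.9, 295.2], [49.8, 296.9], [44.6, 298.6], [39.5, 300.4], [34.3, 302.1]]
```

View pics/scene7z.png

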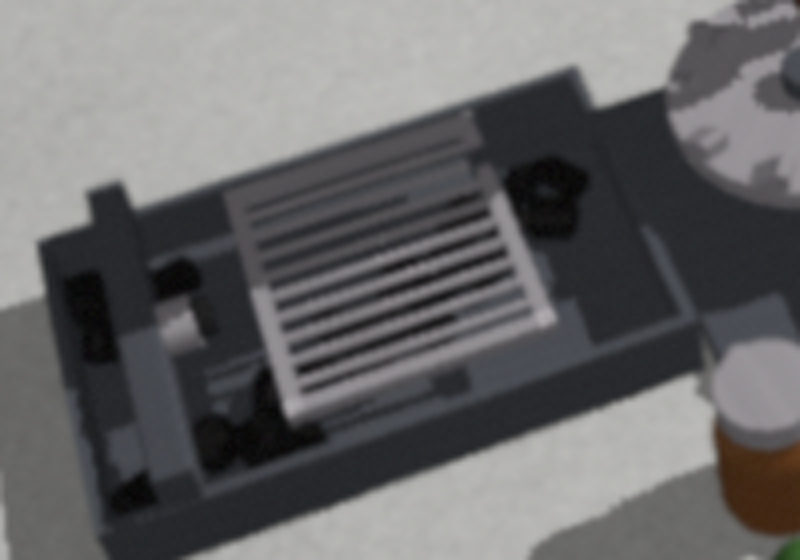

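>>> move_arm(deltas=[0.8, -0.0001, -0.0036, 0, 0, 0, -4.6, 0.8, -0.0001, -0.0036, 0, 0, 0, -4.6, 0.8, -0.0001, -0.0036, 0, 0, 0, -4.6, 0.8, -0.0001, -0.0036, 0, 0, 0, -4.6, 0.8, 0, 0, 0, 0, 0, 0])

```text
clock: 15.0
tcp_pos: [0.4845, 0.0131, 0.1023]
orientation: [0.001, -0.012, 1.0, 0.001]
wrist_force: [-0.7, 4.6, 8.6]
finger_gap: 0.0177
```

```bash
python3 m.py
```

```text
t 15.0 wheel 1.169 r 45.62 z 0.1023 Frad 0.6 Ftan(resist) 4.6 Fz 8.6 yawerr 0.009 gap 0.017678073108638174
```

>>> move_arm(deltas=[0.8, 0, -0.0018, 0, 0, 0, -2.3, 0.8, 0, -0.0018, 0, 0, 0, -2.3, 0.8, 0, -0.0018, 0, 0, 0, -2.3])

```text
clock: 15.38
tcp_pos: [0.4846, 0.0082, 0.1023]
orientation: [0.001, -0.072, 0.997, 0.001]
wrist_force: [-1.8, 5.2, 8.5]
finger_gap: 0.0174
```

```bash
python3 m.py
```

```text
t 15.38 wheel 1.276 r 45.79 z 0.1023 Frad 1.1 Ftan(resist) 5.4 Fz 8.5 yawerr 0.024 gap 0.01738896036142211
```

>>> move_arm(deltas=[0.8, 0, -0.0018, 0, 0, 0, -2.3, 0.8, 0, -0.0018, 0, 0, 0, -2.3, 0.8, 0, 0, 0, 0, 0, 0])

```text
clock: 15.75
tcp_pos: [0.4852, 0.0044, 0.1023]
orientation: [0.001, -0.112, 0.994, 0.001]
wrist_force: [-1.1, 5.3, 7.6]
finger_gap: 0.0173
```

```bash
python3 m.py
```

```text
t 15.75 wheel 1.36 r 45.9 z 0.1023 Frad -0.0 Ftan(resist) 5.4 Fz 7.6 yawerr 0.019 gap 0.017314715185413325
```

>>> move_arm(deltas=[0.8, -0.0002, -0.0018, 0, 0, 0, -2.3, 0.8, 0, -0.0018, 0, 0, 0, -2.3])

```text
clock: 16.0
tcp_pos: [0.4858, 0.0012, 0.1023]
orientation: [0.0, -0.152, 0.988, 0.001]
wrist_force: [-2.9, 6.4, 10.5]
finger_gap: 0.0176
```

```bash
python3 m.py
```

```text
t 16.0 wheel 1.429 r 46.01 z 0.1023 Frad 1.1 Ftan(resist) 7.0 Fz 10.5 yawerr 0.031 gap 0.017634959526566952
```

>>> move_arm(deltas=[0.8, -0.0001, -0.0018, 0, 0, 0, -2.3, 0.8, 0, 0, 0, 0, 0, 0])

```text
clock: 16.25
tcp_pos: [0.4862, -0.0001, 0.1023]
orientation: [0.0, -0.172, 0.985, 0.002]
wrist_force: [-4.0, 7.3, 10.7]
finger_gap: 0.0173
```

```bash
python3 m.py
```

```text
t 16.25 wheel 1.459 r 46.06 z 0.1023 Frad 1.6 Ftan(resist) 8.2 Fz 10.7 yawerr 0.041 gap 0.017288080256662466
```

>>> move_arm(deltas=[0.8, -0.0001, -0.0018, 0, 0, 0, -2.3, 0.8, 0, 0, 0, 0, 0, 0])

```text
clock: 16.5
tcp_pos: [0.4865, -0.0012, 0.1023]
orientation: [0.0, -0.191, 0.982, 0.003]
wrist_force: [-3.7, 8.4, 12.1]
finger_gap: 0.0175
```

```bash
python3 m.py
```

```text
t 16.5 wheel 1.485 r 46.12 z 0.1023 Frad 0.8 Ftan(resist) 9.2 Fz 12.1 yawerr 0.056 gap 0.01752131816368963
```

>>> move_arm(deltas=[0.8, -0.0001, -0.0018, 0, 0, 0, -1.6, 0.8, -0.0001, -0.0018, 0, 0, 0, -1.6, 0.8, 0, 0, 0, 0, 0, 0])

```text
clock: 16.88
tcp_pos: [0.4872, -0.0035, 0.1022]
orientation: [-0.0, -0.219, 0.976, 0.004]
wrist_force: [-6.1, 12.6, 14.9]
finger_gap: 0.0173
```

```bash
python3 m.py
```

```text
t 16.88 wheel 1.537 r 46.19 z 0.1022 Frad 0.9 Ftan(resist) 14.0 Fz 14.9 yawerr 0.06 gap 0.017320043112877416
```

>>> move_arm(deltas=[0.8, -0.0001, -0.0018, 0, 0, 0, -1.6, 0.8, 0, 0, 0, 0, 0, 0])

```text
clock: 17.12
tcp_pos: [0.4876, -0.0046, 0.1022]
orientation: [-0.001, -0.233, 0.973, 0.004]
wrist_force: [-6.1, 13.2, 15.6]
finger_gap: 0.0177
```

```bash
python3 m.py
```

```text
t 17.12 wheel 1.562 r 46.26 z 0.1022 Frad 0.4 Ftan(resist) 14.5 Fz 15.6 yawerr 0.063 gap 0.017695955215428084
```

>>> move_arm(deltas=[0.8, 0, 0.0015, 0, 0, 0, 0, 0.8, 0, 0.0015, 0, 0, 0, 0])

```text
clock: 17.38
tcp_pos: [0.4875, -0.0042, 0.1023]
orientation: [-0.0, -0.232, 0.973, 0.001]
wrist_force: [-3.8, 2.5, 10.3]
finger_gap: 0.0173
```

```bash
python3 m.py
```

```text
t 17.38 wheel 1.553 r 46.17 z 0.1023 Frad 2.5 Ftan(resist) 3.7 Fz 10.3 yawerr 0.071 gap 0.017275642535445678
```

Force nearly gone; the brake holds. Open and lift.

>>> move_arm(deltas=[0.3, 0, 0, 0, 0, 0, 0, 0.3, 0, 0, 0, 0, 0, 0, 0.3, 0, 0, -0.01, 0, 0, 0, 0.3, 0, 0, -0.03, 0, 0, 0, 0.3, 0, 0, -0.035, 0, 0, 0, 0.3, 0, 0, -0.035, 0, 0, 0, 0.3, 0, 0, -0.02, 0, 0, 0, 0.3, 0, 0, 0, 0, 0, 0])

```text
clock: 18.38
tcp_pos: [0.4898, -0.0061, 0.2334]
orientation: [0.002, -0.231, 0.973, -0.001]
wrist_force: [0.2, -1.1, -0.7]
finger_gap: 0.0299
```

Run:
```python
from h import *
s,_=rot(); print(s['wrist_force'],s['tcp_pos'])
p=shoot('scene','scene8');a=cv2.resize(p['img'][200:350,20:260],None,fx=3.3,fy=3.3,interpolation=cv2.INTER_CUBIC)
cv2.imwrite('pics/scene8z.png',a[:,:,::-1])
p=shoot('side','side8');a=cv2.resize(p['img'][150:350,230:400],None,fx=3,fy=3,interpolation=cv2.INTER_CUBIC)
cv2.imwrite('pics/side8z.png',a[:,:,::-1])
# back-stop pin position
a=2.3; t=wp([.101,.065-.065*np.cos(a),.092+.065*np.sin(a)]); print(t)
plan([t[0],t[1],.215],np.pi+.0365)
```

```text
[ 0.22775141 -1.05628912 -0.72899726] [ 0.48980103 -0.00610319  0.23344793]
[0.62708037 0.12562148 0.14047084]
turn [ 0.000e+00 -2.000e-02  2.466e+01] shift(after turn) [-143.4  126.3   16.1] before [-183.    54.9   16. ]
```

View pics/scene8z.png

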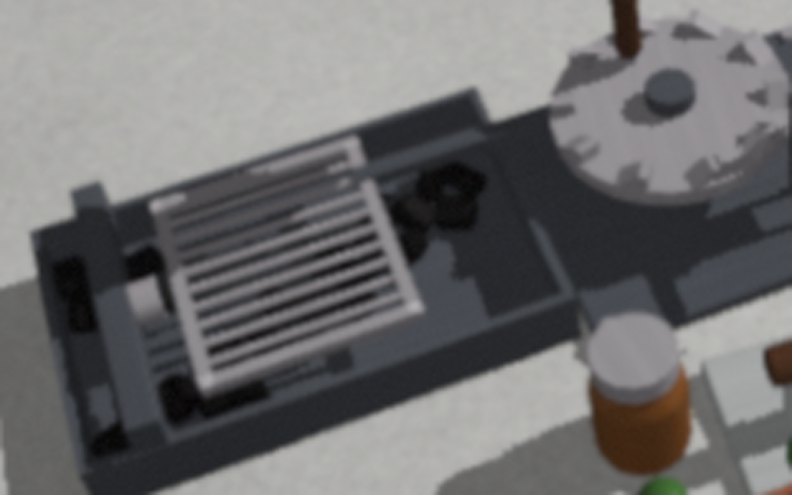

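View pics/side8z.png

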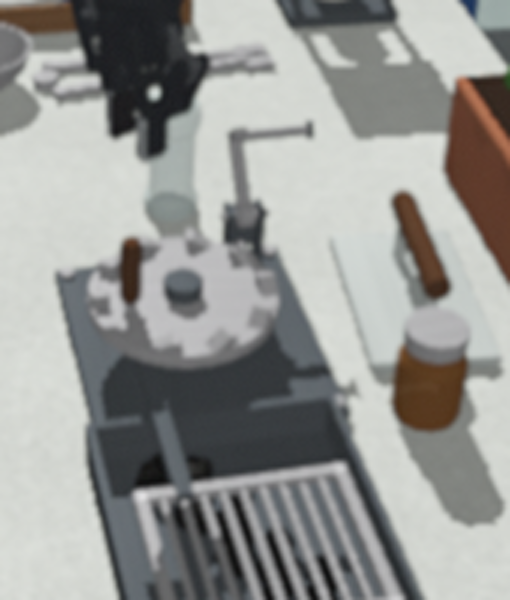

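>>> move_arm(deltas=[0.06, 0, 0, 0, 0, 0, 8.2, 0.06, 0, 0, 0, 0, 0, 8.2, 0.06, 0, 0, 0, 0, 0, 8.3, 0.06, -0.036, 0.0315, 0.004, 0, 0, 0, 0.06, -0.036, 0.0315, 0.004, 0, 0, 0, 0.06, -0.036, 0.0315, 0.004, 0, 0, 0, 0.06, -0.0355, 0.0315, 0.004, 0, 0, 0, 0.06, 0, 0, 0, 0, 0, 0, 0.06, 0, 0, 0, 0, 0, 0])

```text
clock: 19.6
tcp_pos: [0.6263, 0.1252, 0.2138]
orientation: [-0.002, -0.018, 1.0, -0.0]
wrist_force: [-0.4, 0.3, -0.0]
finger_gap: 0.0403
```

Run:
```python
from h import *
plan([.627,.1252,.137],np.pi+.0365)
p=shoot('wrist','wrist9'); pickle.dump(p,open('wrist9.pkl','wb'))
for a in (2.2,2.3):
  print(proj(p,[wp([x,.065-.065*np.cos(a),.092+.065*np.sin(a)]) for x in (.072,.101,.128)]).round(1).tolist())
```

```text
turn [-0.02 -0.19 -0.01] shift(after turn) [-0.7 -0.  76.8] before [-0.9  0.  76.8]
[[269.8, 191.0], [270.1, 234.1], [270.4, 271.6]]
[[277.8, 189.8], [277.8, 232.2], [277.8, 269.1]]
```

View pics/wrist9.png

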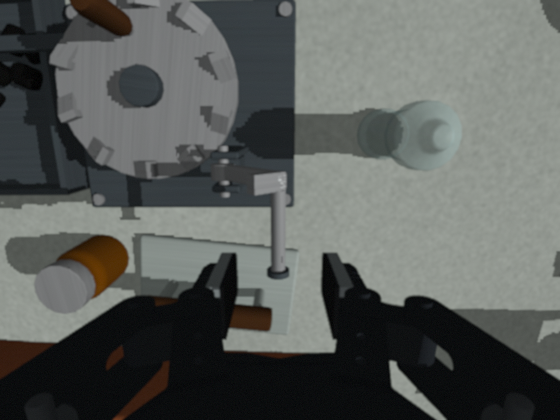

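>>> move_arm(deltas=[0.06, -0.001, 0, 0.02, 0, 0, 0, 0.06, 0, 0, 0.025, 0, 0, 0, 0.06, 0, 0, 0.025, 0, 0, 0, 0.06, 0, 0, 0.01, 0, 0, 0, 0.06, 0, 0, 0, 0, 0, 0, 0.06, 0, 0, 0, 0, 0, 0])

```text
clock: 20.4
tcp_pos: [0.629, 0.1252, 0.1369]
orientation: [0.001, -0.018, 1.0, 0.0]
wrist_force: [0.7, -0.7, 0.5]
finger_gap: 0.0402
```

>>> move_arm(deltas=[0.8, 0, 0, 0, 0, 0, 0, 0.8, 0, 0, 0, 0, 0, 0, 0.8, 0, 0, 0, 0, 0, 0, 0.8, 0, 0, 0, 0, 0, 0], squeeze=20)

```text
clock: 20.9
tcp_pos: [0.629, 0.1245, 0.1364]
orientation: [0.001, -0.018, 1.0, -0.001]
wrist_force: [-0.9, -5.0, 4.4]
finger_gap: 0.0092
```

Run:
```python
import numpy as np
n=15
a=np.linspace(2.3,.3,n+1); y=-65*np.cos(a); z=65*np.sin(a)
o=[]
cy=cz=0
for i in range(1,n+1):
    dy=round(y[i]-y[0]-cy,1); dz=round(z[i]-z[0]-cz,1); cy+=dy; cz+=dz
    print(round(a[i],3),round(cy,1),round(cz,1),f"0.8, 0, {dy/1000:.4f}, {-dz/1000:.4f}, 0, 0, 0,")
```

```text
2.167 -6.8 5.3 0.8, 0, -0.0068, -0.0053, 0, 0, 0,
2.033 -14.3 9.7 0.8, 0, -0.0075, -0.0044, 0, 0, 0,
1.9 -22.3 13.0 0.8, 0, -0.0080, -0.0033, 0, 0, 0,
1.767 -30.7 15.3 0.8, 0, -0.0084, -0.0023, 0, 0, 0,
1.633 -39.2 16.4 0.8, 0, -0.0085, -0.0011, 0, 0, 0,
1.5 -47.9 16.4 0.8, 0, -0.0087, 0.0000, 0, 0, 0,
1.367 -56.5 15.2 0.8, 0, -0.0086, 0.0012, 0, 0, 0,
1.233 -64.8 12.9 0.8, 0, -0.0083, 0.0023, 0, 0, 0,
1.1 -72.8 9.5 0.8, 0, -0.0080, 0.0034, 0, 0, 0,
0.967 -80.2 5.0 0.8, 0, -0.0074, 0.0045, 0, 0, 0,
0.833 -87.0 -0.4 0.8, 0, -0.0068, 0.0054, 0, 0, 0,
0.7 -93.0 -6.6 0.8, 0, -0.0060, 0.0062, 0, 0, 0,
0.567 -98.1 -13.6 0.8, 0, -0.0051, 0.0070, 0, 0, 0,
0.433 -102.3 -21.2 0.8, 0, -0.0042, 0.0076, 0, 0, 0,
0.3 -105.4 -29.3 0.8, 0, -0.0031, 0.0081, 0, 0, 0,
```

>>> move_arm(deltas=[0.8, 0, -0.0068, -0.0053, 0, 0, 0, 0.8, 0, -0.0075, -0.0044, 0, 0, 0, 0.8, 0, -0.008, -0.0033, 0, 0, 0, 0.8, 0, -0.0084, -0.0023, 0, 0, 0])

```text
clock: 21.4
tcp_pos: [0.6301, 0.0954, 0.1523]
orientation: [0.001, -0.018, 1.0, 0.001]
wrist_force: [0.5, 4.3, 4.7]
finger_gap: 0.009
```

>>> move_arm(deltas=[0.8, 0, -0.0085, -0.0011, 0, 0, 0, 0.8, 0, -0.0087, 0, 0, 0, 0, 0.8, 0, -0.0086, 0.0012, 0, 0, 0, 0.8, 0, 0, 0, 0, 0, 0])

```text
clock: 21.9
tcp_pos: [0.631, 0.0679, 0.1505]
orientation: [0.0, -0.017, 1.0, -0.0]
wrist_force: [4.3, 1.2, 2.1]
finger_gap: 0.0092
```

>>> move_arm(deltas=[0.8, 0, -0.0083, 0.0023, 0, 0, 0, 0.8, 0, -0.008, 0.0034, 0, 0, 0, 0.8, 0, -0.0074, 0.0045, 0, 0, 0, 0.8, 0, -0.0068, 0.0054, 0, 0, 0, 0.8, 0, 0, 0, 0, 0, 0])

```text
clock: 22.52
tcp_pos: [0.6316, 0.0375, 0.1341]
orientation: [-0.0, -0.018, 1.0, -0.0]
wrist_force: [5.0, 0.1, -0.9]
finger_gap: 0.009
```

>>> move_arm(deltas=[0.8, 0, -0.006, 0.0062, 0, 0, 0, 0.8, 0, -0.0051, 0.007, 0, 0, 0, 0.8, 0, -0.0042, 0.0076, 0, 0, 0, 0.8, 0, 0, 0, 0, 0, 0])

```text
clock: 23.02
tcp_pos: [0.632, 0.0226, 0.1131]
orientation: [-0.0, -0.018, 1.0, -0.0]
wrist_force: [5.2, 1.8, 0.4]
finger_gap: 0.009
```

>>> move_arm(deltas=[0.8, 0, -0.0023, 0.0056, 0, 0, 0, 0.8, 0, -0.0017, 0.0056, 0, 0, 0, 0.8, 0, 0, 0, 0, 0, 0])

```text
clock: 23.4
tcp_pos: [0.6323, 0.0187, 0.1023]
orientation: [-0.0, -0.018, 1.0, -0.0]
wrist_force: [3.9, -0.0, 2.3]
finger_gap: 0.009
```

Run:
```python
from h import *
s,_=rot();print(s['wrist_force'])
p=shoot('side','side10');a=cv2.resize(p['img'][180:290,240:380],None,fx=5,fy=5,interpolation=cv2.INTER_CUBIC)
cv2.imwrite('pics/side10z.png',a[:,:,::-1])
```

```text
[ 3.89656743e+00 -3.57339334e-03  2.25940983e+00]
```

View pics/side10z.png

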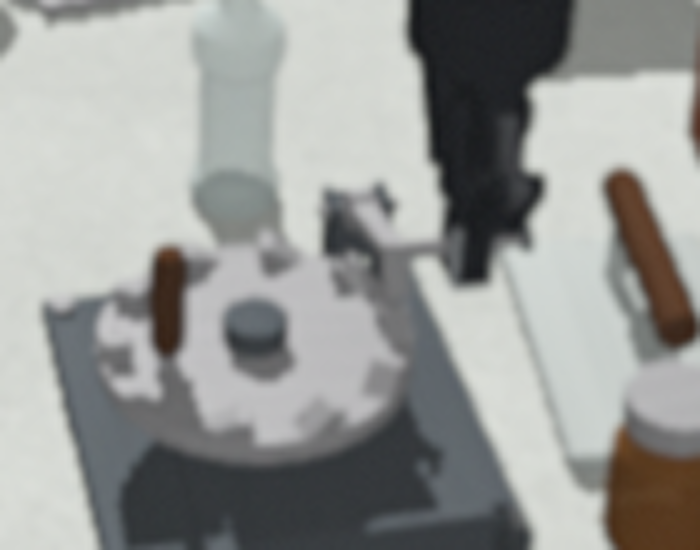

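>>> move_arm(deltas=[0.8, 0, -0.0005, 0.0025, 0, 0, 0, 0.8, 0, 0, 0, 0, 0, 0])

```text
clock: 23.7
tcp_pos: [0.6323, 0.0183, 0.1004]
orientation: [-0.0, -0.018, 1.0, -0.0]
wrist_force: [3.9, -2.1, 2.0]
finger_gap: 0.0087
```

>>> move_arm(deltas=[0.8, 0, -0.0004, 0.0025, 0, 0, 0, 0.8, 0, 0, 0, 0, 0, 0])

```text
clock: 23.95
tcp_pos: [0.6323, 0.0177, 0.098]
orientation: [0.0, -0.018, 1.0, -0.001]
wrist_force: [3.6, -3.0, 2.5]
finger_gap: 0.0089
```

>>> move_arm(deltas=[0.8, 0, -0.0002, 0.0025, 0, 0, 0, 0.8, 0, 0, 0, 0, 0, 0])

```text
clock: 24.2
tcp_pos: [0.6323, 0.0172, 0.0954]
orientation: [0.0, -0.018, 1.0, -0.001]
wrist_force: [4.5, -3.8, 1.4]
finger_gap: 0.0093
```

Almost down (about 0.14 rad); let go and withdraw upward.

>>> move_arm(deltas=[0.06, 0, 0, 0, 0, 0, 0, 0.06, 0, 0, 0, 0, 0, 0, 0.06, 0, 0, 0, 0, 0, 0, 0.06, 0, 0, -0.015, 0, 0, 0, 0.06, 0, 0, -0.03, 0, 0, 0, 0.06, 0, 0, -0.035, 0, 0, 0, 0.06, 0, 0.03, -0.03, 0, 0, 0, 0.06, 0, 0.04, -0.02, 0, 0, 0, 0.06, 0, 0.04, 0, 0, 0, 0, 0.06, 0, 0, 0, 0, 0, 0])

```text
clock: 25.45
tcp_pos: [0.6281, 0.1309, 0.2272]
orientation: [0.001, -0.02, 1.0, 0.0]
wrist_force: [0.1, -0.0, -0.2]
finger_gap: 0.0401
```

Run:
```python
from h import *
s,_=rot();print(s['wrist_force'],s['tcp_pos'],s['qvel'].round(3) if hasattr(s['qvel'],'round') else s['qvel'])
for n,b in [('side',(220,170,400,340)),('scene',(20,180,340,350))]:
    p=shoot(n,n+'11');pickle.dump(p,open(n+'11.pkl','wb'));x0,y0,x1,y1=b; f=min(800/(x1-x0),600/(y1-y0))
    im=cv2.resize(p['img'][y0:y1,x0:x1],None,fx=f,fy=f,interpolation=cv2.INTER_CUBIC)[:,:,::-1].copy()
    for a,c in [(0,(0,255,0)),(.2,(0,0,255))]:
        for x in (.072,.128):
            uv=(proj(p,[wp([x,.065-.065*np.cos(a),.092+.065*np.sin(a)])])[0]-[x0,y0])*f
            cv2.circle(im,tuple(int(v) for v in uv),2,c,-1)
    cv2.imwrite(f'pics/{n}11z.png',im)
```

```text
[ 0.09335997 -0.00536476 -0.16909902] [0.62814093 0.13090443 0.22722454] [-0.044  0.006 -0.019 -0.009 -0.024 -0.02 ]
```

View pics/side11z.png

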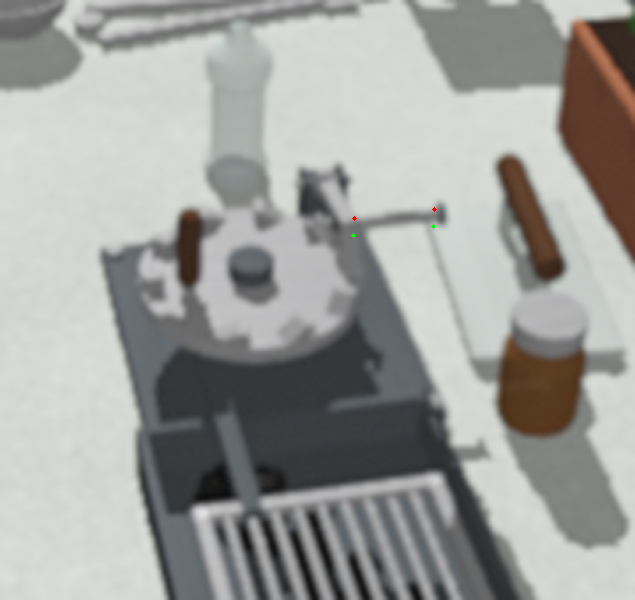

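View pics/scene11z.png

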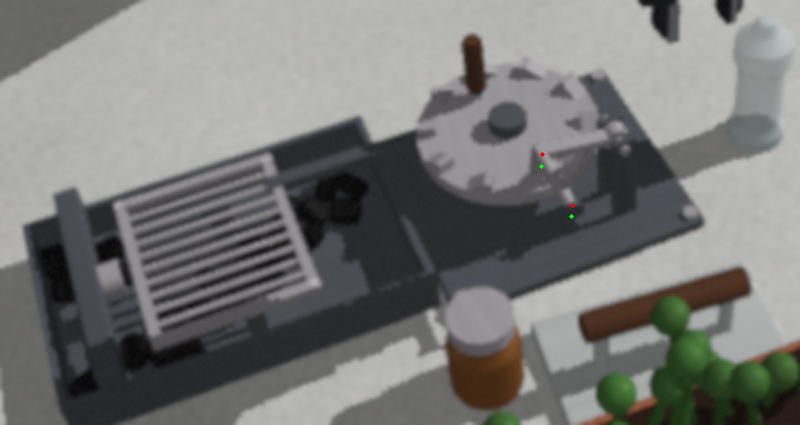

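Run:
```python
from h import *
p=pickle.load(open('scene11.pkl','rb'));q=pickle.load(open('side11.pkl','rb'))
f=8
a=cv2.resize(p['img'][245:320,40:90],None,fx=f,fy=f,interpolation=cv2.INTER_CUBIC)
b=cv2.resize(q['img'][320:395,300:350],None,fx=f,fy=f,interpolation=cv2.INTER_CUBIC)
cv2.imwrite('pics/buf.png',np.hstack([a,b])[:,:,::-1])
for n,pp in (('scene',p),('side',q)):
  for t in (1.45,1.5,1.55): print(n,t,proj(pp,[wp([.045*np.cos(1.95+t),.045*np.sin(1.95+t),.135])]).round(1))
```

```text
scene 1.45 [[207.8 195.3]]
scene 1.5 [[206.9 195.8]]
scene 1.55 [[206.  196.3]]
side 1.45 [[273.1 229.9]]
side 1.5 [[273.5 230.5]]
side 1.55 [[274. 231.]]
```

View pics/buf.png

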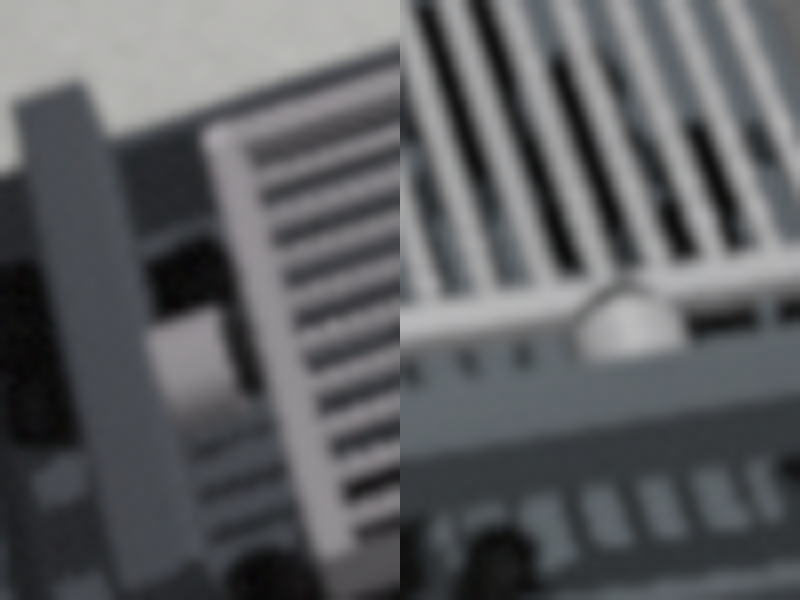

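Run:
```python
from h import *
a=cv2.imread('pics/scene8.png',0).astype(np.float32);b=cv2.imread('pics/scene11.png',0).astype(np.float32)
for n,(x0,y0,x1,y1) in dict(handle=(195,185,225,222),grate=(60,245,140,300),tray=(30,290,60,340)).items():
    print(n,cv2.phaseCorrelate(a[y0:y1,x0:x1].copy(),b[y0:y1,x0:x1].copy()))
p=pickle.load(open('scene11.pkl','rb'))
im=cv2.resize(p['img'][180:250,180:290],None,fx=7,fy=7,interpolation=cv2.INTER_CUBIC)[:,:,::-1].copy()
for t,c in ((1.42,(0,255,0)),(1.55,(0,0,255))):
    uv=proj(p,[wp([.045*np.cos(1.95+t)+.009*np.cos(b),.045*np.sin(1.95+t)+.009*np.sin(b),.135]) for b in np.linspace(0,6.3,30)])
    cv2.polylines(im,[np.round((uv-[180,180])*7).astype(int).reshape(-1,1,2)],True,c,1)
cv2.imwrite('pics/h2.png',im)
```

```text
handle ((0.09998895516699591, 0.023269093557605203), 1.0271078018347422)
grate ((-0.08516383262820426, -0.1338527939396137), 0.8359410291910172)
tray ((0.1843139919540011, 0.0432511954257393), 0.6999778067270914)
```

View pics/h2.png

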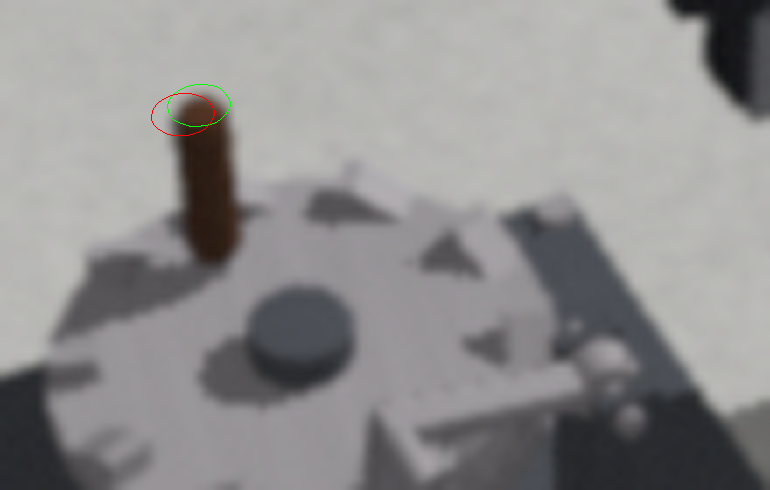

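>>> move_arm(deltas=[0.06, 0, -0.04, -0.01, 0, 0, 0, 0.06, 0, -0.05, 0, 0, 0, 0, 0.06, 0, -0.05, 0, 0, 0, 0, 0.06, 0, -0.05, 0, 0, 0, 0, 0.06, 0, -0.05, 0, 0, 0, 0, 0.06, 0, -0.05, 0, 0, 0, 0, 0.06, 0, -0.03, 0, 0, 0, 0, 0.06, 0, 0, 0, 0, 0, 0, 0.06, 0, 0, 0, 0, 0, 0])

```text
clock: 26.68
tcp_pos: [0.6393, -0.1921, 0.2355]
orientation: [-0.0, -0.017, 1.0, 0.0]
wrist_force: [0.2, 1.0, 0.5]
finger_gap: 0.0402
```

Run:
```python
from h import *
p=shoot('wrist','wrist12');pickle.dump(p,open('wrist12.pkl','wb'))
print(proj(p,[wp([0,y,.047]) for y in (-.28,-.29,-.30,-.31,-.32,-.33,-.34)]).round(1).tolist())
```

```text
[[203.2, 91.1], [192.7, 91.2], [182.2, 91.3], [171.7, 91.4], [161.3, 91.5], [150.9, 91.6], [140.5, 91.8]]
```

View pics/wrist12.png

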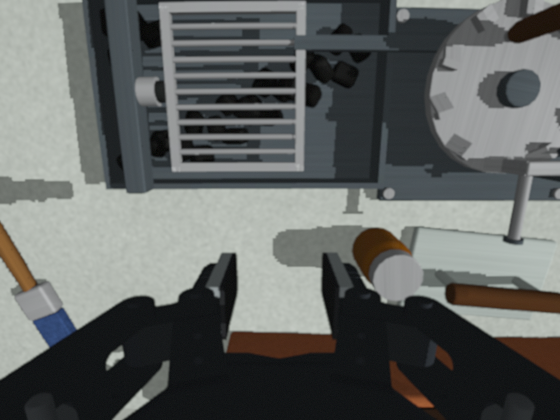

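Run:
```python
from h import *
p=pickle.load(open('wrist12.pkl','rb'))
im1=cv2.resize(p['img'][0:170,430:560],None,fx=3.5,fy=3.5,interpolation=cv2.INTER_CUBIC)[:,:,::-1].copy()
q=Q0+[-.0008,-.0005,0]
for t,c in ((1.42,(0,255,0)),(1.5,(255,0,0)),(1.55,(0,0,255))):
  for h in (.078,.135):
    uv=proj(p,[wp([.045*np.cos(1.95+t)+.009*np.cos(b),.045*np.sin(1.95+t)+.009*np.sin(b),h],q) for b in np.linspace(0,6.3,30)])
    cv2.polylines(im1,[np.round((uv-[430,0])*3.5).astype(int).reshape(-1,1,2)],True,c,1)
uv=proj(p,[wp([.0155*np.cos(b),.0155*np.sin(b),.084],q) for b in np.linspace(0,6.3,30)])
cv2.polylines(im1,[np.round((uv-[430,0])*3.5).astype(int).reshape(-1,1,2)],True,(0,255,255),1)
im2=cv2.resize(p['img'][55:140,120:185],None,fx=7,fy=7,interpolation=cv2.INTER_CUBIC)[:,:,::-1]
cv2.imwrite('pics/v.png',np.hstack([im1[:595,:340],im2[:595,:455]]))
```

```text
(no output)
```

View pics/v.png

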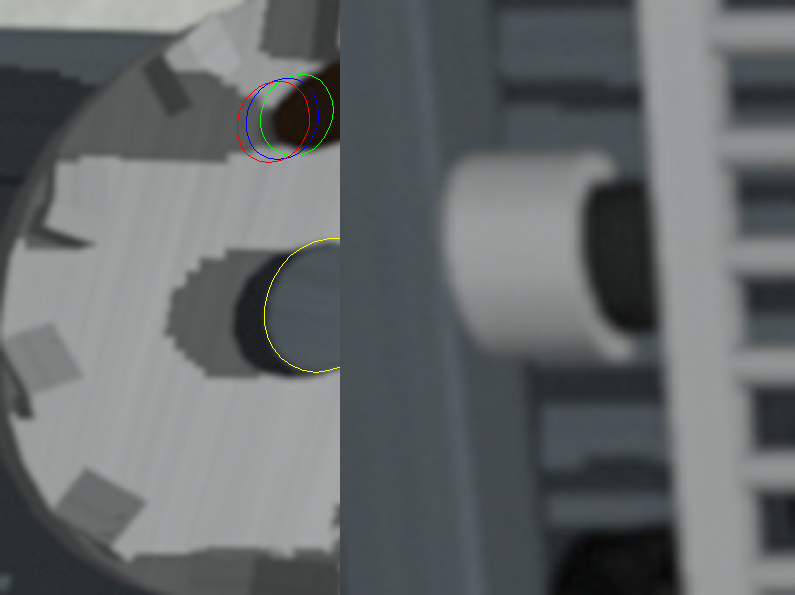

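Run:
```python
import cv2,numpy as np
o=[]
for n in ('scene7','scene8','scene11'):
    a=cv2.imread(f'pics/{n}.png')[272:302,52:88]; a=cv2.convertScaleAbs(a,alpha=1.5); 
    o.append(cv2.resize(a,None,fx=7.3,fy=12,interpolation=cv2.INTER_CUBIC))
cv2.imwrite('pics/c.png',np.hstack(o))
```

```text
(no output)
```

View pics/c.png

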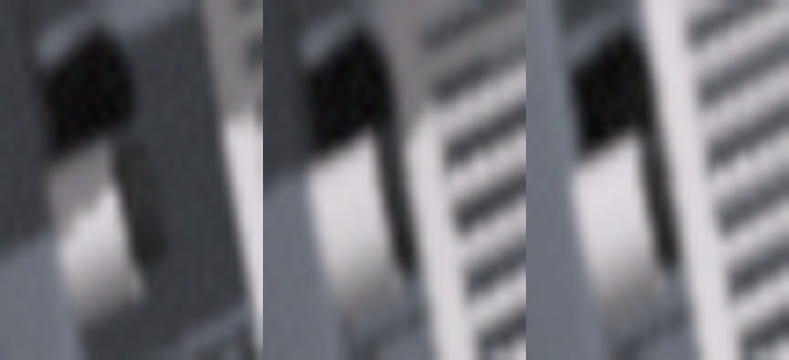

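```bash
python3 -c "
from h import *
s,_=rot(); print(s['clock'],s['wrist_force'])
print(order.hand_in())"
```

```text
26.725 [ 0.00709931 -0.50274777 -0.53762887]
the job is handed in; nothing more can be done
None
```

The job is done and handed in at about 27 s of the 72 s allowed. No verdict came back.

- **Pawl up:** I gripped the lifting pin and swung the pawl over to its back stop. Partway up, my arc ran slightly inside the pin's real one and I felt about 25 N on the wrist. I corrected it, and it was a pull on the hinge, not a press on the wheel.
- **Grate to buffer:** I turned the wheel backwards by its handle. It took about 5.5 N while turning freely, and I felt the buffer at about 1.44 rad. I stopped at 14.5 N on the handle, which is about 11 N at the buffer, then eased off and let go.
- **Pawl down:** I gripped the pin again, brought the pawl back to about 0.14 rad above down, and let it drop. I felt no contact with the wheel before letting go.

**Last checks**
- The buffer's rubber is touching the grate and looks about 2.5 mm shorter than when free, which is roughly 7 N. That is only about one pixel in the picture.
- Handle and grate did not move between letting go of the handle and the end.
- The pawl rests on the wheel at about 0.15 to 0.19 rad, on a tooth top rather than down between teeth.
- The robot touches nothing. The grinder, jar, tongs and press look undisturbed in the last pictures; I did not measure them again.

**Disagreement:** the cameras put the wheel at about 1.42 rad, while the arm's own position gave 1.55 rad under load. Part of that is the expected spring-back, and the rest is probably calibration error or give in the grip. I relied on the felt forces and the visible buffer compression.

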